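# Close the receiver well with its oversize hatch plate

## Task

Close the open receiver well with its hatch plate, which is longer than the opening: tilt the plate so that its robot-side end goes down first and tuck that end under the robot-side lip, then lower the other end through the opening and lay the plate flat on the ledges below both lips. Then slide the plate away from the robot until it meets the rubber stop hidden under the far lip, and press it against the stop with a gentle but definite push (about 10 N, always under 18 N); let go and leave it there. Work gently, never knocking or jamming the plate against the well, and leave everything else where it is.

Things in the scene. Friction and masses are not known exactly. Their poses are not given: they have to be found in the camera images.
- well: Receiver well: fixed grey metal box, outside 218 x 116 x 67 mm (x, y, z), open on top, a black receiver with two gold connectors deep inside. Origin: centre of its underside, z up; x runs along it from the robot-side lip to the far lip (yaw up to 0.25 rad from world x). The opening seen from above is 138 mm (x -69 to +69) by 104 mm (y -52 to +52, the side walls).
- near_lip (a point): Middle of the free edge of the well's robot-side lip, on its underside: x = -69, z = 62 mm in the well. The lip is 5 mm thick (top at z = 67 mm) and roofs an empty pocket 34 mm deep: the end wall's inner face is at well x = -103 mm.
- far_lip (a point): The same point of the far lip: x = +69, z = 62 mm in the well, 5 mm thick as well. The pocket behind it holds the rubber pad of the stop.
- ledge_mid (a point): Centre of the opening at ledge height, 45 mm above the well's origin (in the air). At both ends a flat ledge at this height runs from the end wall in to x = -56 or +56 mm, below the lip; the slot between ledge and lip is 17 mm high. The receiver inside stays below 36 mm.
- stop: End stop, fixed to the well. Measured is its steel housing outside the far wall, 50 x 20 mm, two screw heads; origin at x = 109, z = 53 mm in the well. It carries a firm black rubber pad, 60 mm wide, out of sight in the far pocket: its face is somewhere from x = +73 to +93 mm in the well, differently each time, not measured, to be felt. It hardly yields under 20 N.
- hatch: Hatch plate: loose aluminium plate 166 x 92 x 6 mm (x, y, z), 0.2 to 0.45 kg, same either way round. Origin: centre of its underside, x along its length, z up. A black grip fin stands in its middle: 12 mm thick (x), 60 mm long (y), from 6 to 46 mm above the underside. It starts flat on the cork top, yaw within 0.4 rad of world x.
- near_edge (a point): Middle of the lower edge of the plate's -x end: 83 mm from the plate's origin along plate -x, at the underside. This end lies towards the robot at the start. Either end may go under the robot-side lip.
- far_edge (a point): Middle of the lower edge of the plate's +x end: 83 mm from the plate's origin along plate +x, at the underside.
- connector_a: Bystander: gold-plated antenna connector, 18 mm across, 22 mm tall, standing; origin at the underside. Do not disturb.
- connector_b: Bystander: second connector like the first. Do not disturb.
- bumper: Bystander: red rubber bumper corner, L-shaped, 50 x 50 x 30 mm. Do not disturb.
- lens_cap: Bystander: smoke plastic lens cap, 68 mm across, 12 mm thick. Do not disturb.
- receiver: Bystander: dark grey wireless receiver, 124 x 75 x 26 mm. Do not disturb.
- tape_roll: Bystander: empty grey roll core, 90 mm across, 24 mm tall. Do not disturb.
- driver: Bystander: screwdriver, 160 mm long. Do not disturb.
Things that resemble listed ones, but are neither listed nor needed, are in the scene too. Several things have the shape of the hatch; the one meant has the colours described above.

How it is judged:
By the outcome, as a careful person would: the job done as asked, in the order asked, and still so for the second after the job is handed in, with the robot touching nothing.
It also fails if it takes over 54 s, if anything falls off the work surface, if the arm or the gripper's body presses on something with over 40 N, if the wrist force passes 120 N, or if a joint passes its speed limit or range.

## Robot

A 6-joint arm with a two-finger parallel gripper is mounted at the origin on the work surface. World frame = base frame: x ahead of the robot, y to its left, z up, the work surface at z = 0. Lengths are in m, angles in degrees, forces in N, time in s.
With the tool pointing down it reaches from about 0.25 to 0.775 m from the base axis. Payload 4 kg.
Tool frame: the origin (TCP) lies on the centre line of the jaws, within the pads' length; the fingertips stand manip.tip_extent ahead of it and the grasp point (between the pads) lies 3 mm ahead of it (manip.tip_extent is the distance from the TCP to the fingertips, in m); z points along the fingers, x is the direction in which the jaws open and shut, and the axes are right-handed (so a half turn about z gives the same grasp; the last joint's range is limited). The gripper opens to 85 mm and grips with 20 to 120 N. Pads are 22 mm wide; open, the fingers measure 114 mm over their backs; the gripper's body (76 mm by 85 mm) begins 54 mm behind the grasp point. The pads swing forward as they close: fully open they stand 13 mm farther back than shut.
Start: joints at [64.681, 4.996, 78.535, -0, 96.463, -5.907], TCP at [0.183, 0.519, 0.253] pointing down, gripper open.
Joint ranges: [-177.83, 177.83], [-43.37, 116.18], [15.69, 146.23], [-61.86, 241.86], [9.47, 152.12], [-147.06, 147.06]. Speed limits (degrees/s): [159.86, 159.86, 180, 180, 180, 180].

## Interface

Orientations are given as [roll, pitch, yaw] about the fixed x, y, z axes, in that order (R = Rz(yaw) Ry(pitch) Rx(roll)).
In Python, from bench import manip, imaging, models gives the robot as it stands. The module is installed in compiled form; this text tells all that it offers.
- The arm moves only by the tool drive_tool, never from a script. Its argument "plan" is one flat list of numbers, 6 for each row, row after row: the shift along the tool's x, y, z in mm, then the turn, a rotation vector about the tool's x, y, z in degrees. In form: [x, y, z, wx, wy, wz, x, y, z, wx, wy, wz, ...]. A call has 1 to 8 rows; each row is the pose to reach, as a shift and turn from the pose commanded when the call began, along the tool's axes at that moment; what a row does not reach only later rows make up. A row lasts 1/10 s, in which the tool goes at most 50 mm and 8.59 degrees, less where a joint would pass 70% of its speed; a pose out of reach is approached as far as the arm can. A call with a gripper value outside its range is refused whole. "jaw" is the opening in per cent of the stroke, from 0 (shut) to 100 (fully open), set as the call begins (left out, the last holds). The fingers move at their own pace and stop on an object; the grip force is fixed at half the most. Time passes only in rows, so rows that repeat a pose let the fingers close. It gives the time, the measured TCP pose, the force and the opening at its end, in the units of the state.
- manip.get_state(): the state, without advancing time (a new reading comes with each control period).
- imaging.read_camera(name): name is "scene" or "side" or "wrist"; returns a dict with "pixels" (384x512x3 uint8, red, green, blue), "fx", "fy", "cx", "cy" (pixels), "extrinsics" (4x4, takes a point from camera to world coordinates). Camera axes: x right, y down, z forward; pixel columns grow to the right and rows downward; lengths in m; the calibration is good to about 2 mm. A picture is of the moment at which its call begins. There is no depth.
- manip.hand_in(): hands the job in, once; it reports no verdict.
Trained networks look in a picture, given as the dict that the camera call returned (one of the last four; its "shot" number tells which), for a name from the list of things; names that differ only in an ending like _2 or _b are one class to them, and where a whole thing is asked for, a point or a joint stands for the part that bears it (a point fixed in the world has none). Each returns a list of dicts, best first, with "confidence" (0 to 1); they miss things now and then, are a little off and sometimes report something else, mostly with a low value. They report only what shows in the picture. A call takes as long as a camera call. They do not tell look-alikes from the thing itself.
- models.regions_of(target, picture): "pixels" (384x512 bool, what is visible of it) and "at" ([column, row] in pixels, amid what is visible of it).
The state is a dict: "time_s": time; "joint_pos": joint angles; "dq": joint speeds; "effort": joint torques, N m; "ee_pos": TCP position; "ee_rot": TCP orientation; "force": force on the tool from outside, world axes, zero at the start; "wrist_torque": the same for the moment, N m; "grip_width": finger opening in m.
Only numpy, scipy, OpenCV 4.12 (cv2) and the standard library are available. Lean on these libraries where they do the work, as an engineer would, in place of code of your own. Each camera call takes 0.05 s, during which the arm holds its last target.

## Working session

There is one attempt and no reset: what is moved stays moved. The work goes in short steps, Python scripts to look and compute and a tool call to move; the robot and the scene stay as the last step left them, time stands still between calls to the robot, and variables do not carry over. Pictures are saved under pics/ and viewed, and the job is handed in when it is done.

Besides the shell and the picture viewer there is one more tool, called after "Request:" as a command line: name --argument value ..., lists and objects as JSON in quotes. drive_tool: Moves the arm, as the interface text tells. Its arguments: {"type":"object","properties":{"plan":{"type":"array"},"jaw":{"type":"number"}},"required":["plan"]}

```bash
mkdir -p pics; cat > look.py <<'E'
from bench import manip, imaging, models
import cv2, numpy as np, pickle, sys
def shot(name,tag):
    p=imaging.read_camera(name)
    cv2.imwrite(f'pics/{tag}.png',cv2.cvtColor(p['pixels'],cv2.COLOR_RGB2BGR))
    return p
E
python3 - <<'E'
from look import *
s=manip.get_state(); print(s); print(manip.tip_extent)
P={}
for n in ['scene','side','wrist']:
    p=shot(n,n+'0'); P[n]=p
    print(n,p['fx'],p['fy'],p['cx'],p['cy'],np.round(p['extrinsics'],4).tolist())
    for t in ['well','hatch','stop']:
        for r in models.regions_of(t,p): print(n,t,round(r['confidence'],2),np.round(r['at'],1),r['pixels'].sum())
pickle.dump(P,open('p0.pkl','wb'))
E
```

```text
{'time_s': 0.0, 'joint_pos': array([ 6.46813665e+01,  5.03868457e+00,  7.86276705e+01,  4.34115551e-04,
        9.64634044e+01, -5.90797959e+00]), 'dq': array([-0.02243877, -0.04425318, -0.02072276,  0.03164277,  0.03563923,
        0.00262776]), 'effort': array([-2.39394423e-03, -3.51868701e+01, -3.13267279e+01, -5.74332698e-04,
        1.09513511e-02,  2.10206815e-05]), 'ee_pos': array([0.18259248, 0.51830844, 0.25211723]), 'ee_rot': array([-1.79986215e+02,  1.29025766e-01,  7.05894099e+01]), 'force': array([-0.71244725,  0.42891469, -0.06071485]), 'wrist_torque': array([-0.04926071, -0.0019887 , -0.02152801]), 'grip_width': 0.08522120776837647}
0.022
scene 423.9915282241183 423.9915282241183 256.8620837737934 187.2253922067849 [[-0.318, 0.5913, -0.7411, 1.4168], [0.948, 0.1895, -0.2555, 0.244], [-0.0106, -0.7839, -0.6208, 0.8013], [0.0, 0.0, 0.0, 1.0]]
scene well 0.6 [346.9 232.9] 3905
scene hatch 0.83 [168.5 156.5] 787
scene hatch 0.83 [101.9 207.6] 1278
scene hatch 0.81 [261.1 207.6] 1348
scene hatch 0.74 [196.5 193.3] 1056
scene hatch 0.59 [247.7 155.4] 881
scene stop 0.55 [331.6 248.6] 186
scene stop 0.42 [193.1 192. ] 1075
side 353.0492288140729 353.0492288140729 253.4649115666723 192.05539265717647 [[0.8358, -0.2821, 0.471, 0.0376], [-0.5487, -0.455, 0.7013, -0.7584], [0.0165, -0.8446, -0.5351, 0.6439], [0.0, 0.0, 0.0, 1.0]]
side well 0.8 [230.3 170.3] 2050
side hatch 0.93 [405.3 284. ] 1224
side hatch 0.76 [254.8 217.3] 1071
side hatch 0.75 [212.6 275.5] 1927
side hatch 0.59 [303.1 259.4] 1608
side hatch 0.58 [302.7 336.1] 3138
side stop 0.46 [352.3 241.9] 519
wrist 333.1931211989124 333.1931211989124 251.38802579151212 189.01559511089175 [[0.3326, 0.9009, 0.2791, 0.1119], [0.9431, -0.3181, -0.097, 0.5423], [0.0013, 0.2954, -0.9554, 0.3731], [0.0, 0.0, 0.0, 1.0]]
```

View pics/scene0.png

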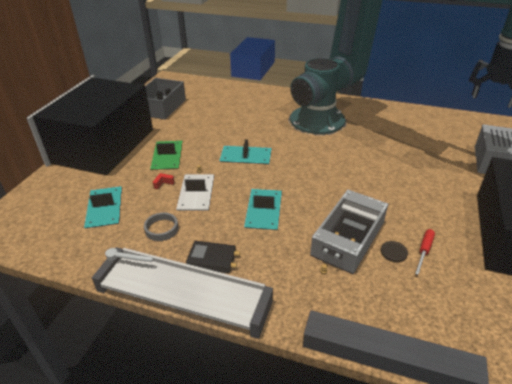

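View pics/side0.png

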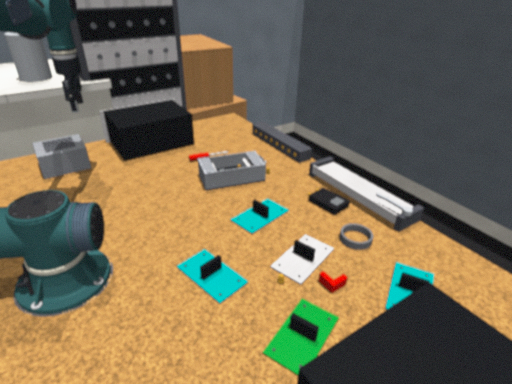

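View pics/wrist0.png

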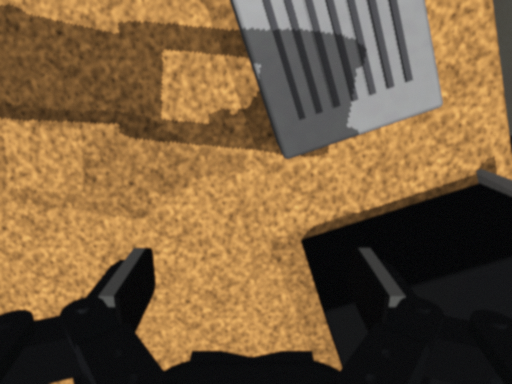

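The hatch is the silver plate with the black fin, at scene (196,193) and side (303,259). The teal and green ones are look-alikes. The well is at scene (347,232) and side (230,170). Next I fit poses.

```bash
cat > fit.py <<'E'
from look import *
from scipy.optimize import minimize
def proj(p,X):
    E=np.linalg.inv(p['extrinsics']); c=X@E[:3,:3].T+E[:3,3]
    return np.c_[p['fx']*c[:,0]/c[:,2]+p['cx'],p['fy']*c[:,1]/c[:,2]+p['cy']]
def pose(x,y,yaw,z=0):
    c,s=np.cos(yaw),np.sin(yaw); T=np.eye(4); T[:2,:2]=[[c,-s],[s,c]]; T[:3,3]=[x,y,z]; return T
def box(x0,x1,y0,y1,z0,z1): return np.array([[a,b,c] for a in(x0,x1) for b in(y0,y1) for c in(z0,z1)])/1000.
HATCH=[box(-83,83,-46,46,0,6),box(-6,6,-30,30,6,46)]
WELL=[box(-109,109,-58,58,0,67)]
def sil(p,boxes,T,S=4):
    m=np.zeros((384*S,512*S),np.uint8)
    for b in boxes:
        u=proj(p,b@T[:3,:3].T+T[:3,3]); h=cv2.convexHull(((u+.5)*S-.5).astype(np.float32))
        cv2.fillPoly(m,[np.round(h*16).astype(np.int32)],1,shift=4)
    return cv2.resize(m.astype(np.float32),(512,384),interpolation=cv2.INTER_AREA)
def cost(v,views,boxes):
    T=pose(v[0],v[1],v[2]); c=0
    for p,m in views:
        s=sil(p,boxes,T); c+=np.abs(s-m).sum()/m.sum()
    return c
def fit(views,boxes,v0):
    best=None
    for dy in (-.15,0,.15):
        x0=np.array(v0)+[0,0,dy]
        sx=np.vstack([x0]+[x0+d for d in np.diag([.015,.015,.1])])
        r=minimize(cost,x0,(views,boxes),method='Nelder-Mead',options=dict(initial_simplex=sx,xatol=1e-4,fatol=1e-4))
        if best is None or r.fun<best.fun: best=r
    return best
def ray(p,uv,z=0):
    d=p['extrinsics'][:3,:3]@np.array([(uv[0]-p['cx'])/p['fx'],(uv[1]-p['cy'])/p['fy'],1]); o=p['extrinsics'][:3,3]
    return o+d*(z-o[2])/d[2]
def overlay(p,items,tag,crop,S=4):
    im=cv2.cvtColor(p['pixels'],cv2.COLOR_RGB2BGR); x0,y0,x1,y1=crop
    im=cv2.resize(im[y0:y1,x0:x1],None,fx=S,fy=S,interpolation=cv2.INTER_CUBIC)
    for boxes,T in items:
        for b in boxes:
            u=(proj(p,b@T[:3,:3].T+T[:3,3])-[x0,y0]+.5)*S-.5
            for i in range(8):
                for j in range(i+1,8):
                    if bin(i^j).count('1')==1: cv2.line(im,tuple(np.round(u[i]).astype(int).tolist()),tuple(np.round(u[j]).astype(int).tolist()),(0,0,255),1)
    cv2.imwrite(f'pics/{tag}.png',im)
E
python3 - <<'E'
from fit import *
P=pickle.load(open('p0.pkl','rb'))
def reg(n,t,at):
    p=imaging.read_camera(n); P[n+t]=p
    rs=models.regions_of(t,p); r=min(rs,key=lambda r:np.hypot(*(np.array(r['at'])-at))); print(n,t,r['confidence'],r['at'])
    return p,r['pixels'].astype(np.float32)
hv=[reg('scene','hatch',(196,193)),reg('side','hatch',(303,259))]
wv=[reg('scene','well',(347,232)),reg('side','well',(230,170))]
pickle.dump((hv,wv),open('masks.pkl','wb'))
for nm,v,b in (('hatch',hv,HATCH),('well',wv,WELL)):
    v0=[*ray(v[0][0],np.argwhere(v[0][1]>0).mean(0)[::-1],.02)[:2],0.]
    for vv in (v,v[:1],v[1:]):
        r=fit(vv,b,v0); print(nm,np.round(r.x,4),round(r.fun,3))
        if vv is v:
            T=pose(*r.x)
            for (p,m),n in zip(v,('scene','side')):
                c=proj(p,T[None,:3,3])[0].astype(int); bb=b+([box(-103,103,-52,52,0,67),box(-69,69,-52,52,62,67),box(109,129,-25,25,43,63)] if nm=='well' else [])
                overlay(p,[(bb,T)],f'{nm}_{n}',(max(c[0]-60,0),max(c[1]-60,0),c[0]+60,c[1]+60),5)
E
cd pics; python3 -c "
import cv2,numpy as np
a=[cv2.resize(cv2.imread(f'{n}.png'),(400,300) if 0 else (400,400))[50:350] for n in ['hatch_scene','hatch_side','well_scene','well_side']]
cv2.imwrite('fit1.png',np.vstack([np.hstack(a[:2]),np.hstack(a[2:])]))"
```

```text
scene hatch 0.93 [197.3, 192.8]
side hatch 0.79 [305.0, 260.1]
scene well 0.88 [348.6, 233.1]
side well 0.63 [231.0, 172.0]
hatch [ 0.5389 -0.2548  0.3101] 0.107
hatch [ 0.5407 -0.2541  0.3226] 0.046
hatch [ 0.5358 -0.2561  0.3195] 0.04
well [ 0.5914  0.2108 -0.2498] 0.07
well [ 0.5919  0.2115 -0.2518] 0.022
well [ 0.5896  0.2084 -0.2452] 0.039
```

View pics/fit1.png

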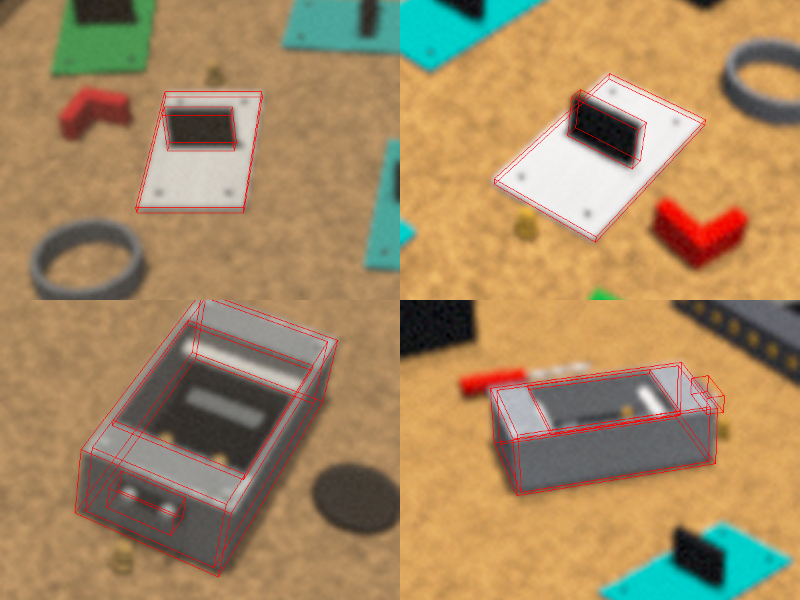

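Both fits sit well on the edges. Next, a helper to turn targets into tool-frame moves.

```bash
cat > mv.py <<'E'
from bench import manip
import numpy as np
from scipy.spatial.transform import Rotation as R
def cur():
    s=manip.get_state(); r=R.from_euler('xyz',s['ee_rot'],degrees=True)
    return np.array(s['ee_pos']),r,s
def delta(pos,rot):
    p,r,s=cur(); d=r.inv().apply(np.array(pos)-p)*1000; w=(r.inv()*rot).as_rotvec(degrees=True)
    return np.round(np.r_[d,w],2)
def down(yaw,tilt=0): # yaw deg; tilt about tool y
    return R.from_euler('xyz',[180,0,yaw],degrees=True)*R.from_rotvec([0,tilt,0],degrees=True)
E
python3 -c "
from mv import *
for p,y in (((.45,.1,.25),40),((.538,-.255,.15),18)): print(delta(p,down(y)))"
```

```text
[-3.0614e+02  3.9118e+02  3.3500e+00 -0.0000e+00 -1.0000e-02  3.0590e+01]
[-6.1173e+02  5.9215e+02  1.0331e+02 -0.0000e+00 -1.0000e-02  5.2590e+01]
```

Request:
drive_tool --plan '[-612, 592, 3, 0, 0, 52.6, -612, 592, 3, 0, 0, 52.6, -612, 592, 3, 0, 0, 52.6, -612, 592, 3, 0, 0, 52.6, -612, 592, 3, 0, 0, 52.6, -612, 592, 3, 0, 0, 52.6, -612, 592, 3, 0, 0, 52.6, -612, 592, 3, 0, 0, 52.6]' --jaw 45

```text
time_s: 1.8
ee_pos: [0.3499, 0.1533, 0.2523]
ee_rot: [-180.0, -0.1, 18.0]
force: [1.1, 0.7, -0.7]
grip_width: 0.0384
```

```bash
python3 -c "
from mv import *
print(delta((.538,-.255,.15),down(18)))"
```

```text
[ 5.2600e+01  4.4650e+02  1.0237e+02 -0.0000e+00 -1.0000e-01 -1.0000e-02]
```

Request:
drive_tool --plan '[52, 447, 102, 0, 0, 0, 52, 447, 102, 0, 0, 0, 52, 447, 102, 0, 0, 0, 52, 447, 102, 0, 0, 0, 52, 447, 102, 0, 0, 0, 52, 447, 102, 0, 0, 0, 52, 447, 102, 0, 0, 0, 52, 447, 102, 0, 0, 0]'

```text
time_s: 2.6
ee_pos: [0.5126, -0.2016, 0.1631]
ee_rot: [180.0, -0.0, 18.0]
force: [0.4, 0.1, -0.7]
grip_width: 0.0387
```

```bash
python3 -c "
from mv import *
print(delta((.538,-.255,.15),down(18)))"
```

```text
[ 7.650e+00  5.866e+01  1.311e+01  0.000e+00 -3.000e-02 -5.000e-02]
```

Request:
drive_tool --plan '[8, 59, 13, 0, 0, 0, 8, 59, 13, 0, 0, 0, 8, 59, 13, 0, 0, 0, 8, 59, 13, 0, 0, 0]'

```text
time_s: 3.0
ee_pos: [0.5377, -0.2522, 0.1506]
ee_rot: [-179.9, -0.0, 18.0]
force: [-0.2, 0.2, 1.0]
grip_width: 0.0384
```

```bash
python3 - <<'E'
from fit import *
from mv import cur
p=shot('wrist','w1'); pickle.dump(p,open('w1.pkl','wb'))
rs=models.regions_of('hatch',p)
for r in rs: print(r['confidence'],r['at'],r['pixels'].sum())
pos,r,s=cur(); print(pos,s['ee_rot'])
m=rs[0]['pixels'].astype(np.float32)
f=fit([(p,m)],HATCH,[.538,-.255,.315]); print(f.x,f.fun,np.degrees(f.x[2]))
overlay(p,[(HATCH,pose(*f.x))],'w1o',(0,0,512,384),1.5)
E
```

```text
0.88 [38.5, 290.7] 6700
0.79 [373.3, 376.8] 279
0.73 [252.0, 183.8] 21464
0.59 [21.8, 58.8] 5080
[ 0.53786499 -0.25163452  0.15148232] [ 1.79977309e+02 -5.65879138e-02  1.80808228e+01]
[ 0.68133333 -0.51833333  0.67611111] 1.0 38.7383131485673
```

View pics/w1.png

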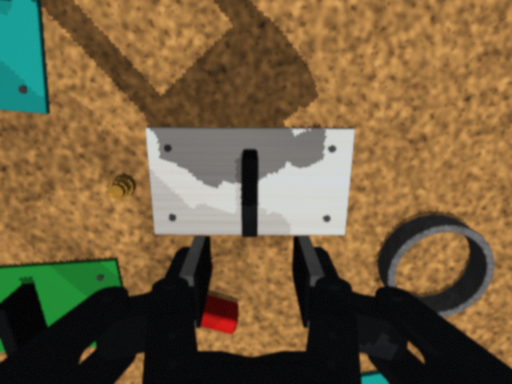

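The silver plate shows at (252,184) in the wrist view, with the fin upright in the picture and the jaws to either side. I'll fit it with the correct region.

```bash
python3 - <<'E'
from fit import *
from mv import cur,delta,down
p=shot('wrist','w2')
rs=models.regions_of('hatch',p)
r=min(rs,key=lambda r:np.hypot(*(np.array(r['at'])-[252,184])))
m=r['pixels'].astype(np.float32)
f=fit([(p,m)],HATCH,[.538,-.255,.315]); print(f.x,f.fun,np.degrees(f.x[2]))
overlay(p,[(HATCH,pose(*f.x))],'w1o',(100,80,400,280),2.5)
y=np.degrees(f.x[2])
for z in (.08,.04): print(delta((f.x[0],f.x[1],z),down(y)))
E
```

```text
[ 0.53732242 -0.25595677  0.31410473] 0.014074957929551601 17.996875574113457
[-2.010e+00  3.780e+00  7.162e+01  5.000e-02 -7.000e-02  1.000e-01]
[-2.0600e+00  3.7400e+00  1.1162e+02  5.0000e-02 -7.0000e-02  1.0000e-01]
```

View pics/w1o.png

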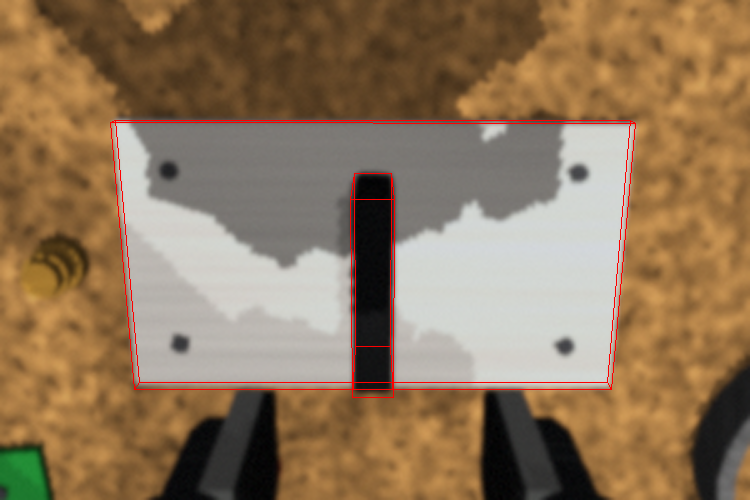

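Request:
drive_tool --plan '[-2, 4, 40, 0, 0, 0, -2, 4, 75, 0, 0, 0, -2, 4, 95, 0, 0, 0, -2, 4, 105, 0, 0, 0, -2, 4, 110, 0, 0, 0, -2, 4, 110, 0, 0, 0]'

```text
time_s: 3.8
ee_pos: [0.5376, -0.2573, 0.0411]
ee_rot: [180.0, -0.0, 18.0]
force: [0.1, -0.4, -0.4]
grip_width: 0.0383
```

Request:
drive_tool --plan '[0, 0, 0, 0, 0, 0, 0, 0, 0, 0, 0, 0, 0, 0, 0, 0, 0, 0, 0, 0, 0, 0, 0, 0, 0, 0, 0, 0, 0, 0, 0, 0, 0, 0, 0, 0]' --jaw 0

```text
time_s: 4.4
ee_pos: [0.5383, -0.2582, 0.0424]
ee_rot: [179.9, -0.1, 18.0]
force: [-0.3, 0.4, 6.4]
grip_width: 0.011
```

```bash
python3 - <<'E'
from look import *
print(manip.tip_extent,manip.get_state()['wrist_torque'])
shot('wrist','w3')
E
```

```text
0.022 [0.03923035 0.17280263 0.02841834]
```

View pics/w3.png

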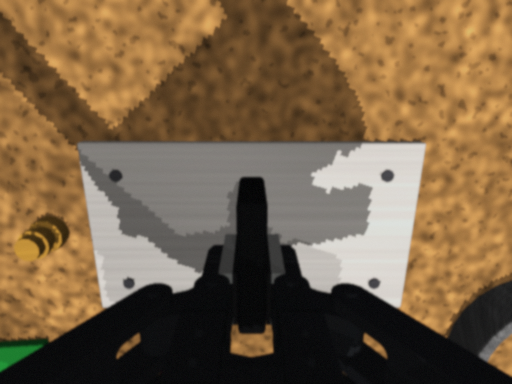

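The wrist view shows the fin held between both pads, near (252,255). Lifting next.

Request:
drive_tool --plan '[0, 0, -5, 0, 0, 0, 0, 0, -20, 0, 0, 0, 0, 0, -50, 0, 0, 0, 0, 0, -90, 0, 0, 0, 0, 0, -125, 0, 0, 0, 0, 0, -140, 0, 0, 0, 0, 0, -140, 0, 0, 0]'

```text
time_s: 5.15
ee_pos: [0.5384, -0.2582, 0.1837]
ee_rot: [179.7, -0.2, 18.0]
force: [0.4, 0.1, -3.3]
grip_width: 0.0112
```

```bash
python3 - <<'E'
from fit import *
from mv import *
p=shot('wrist','w4')
rs=models.regions_of('hatch',p)
for r in rs: print(r['confidence'],r['at'],r['pixels'].sum())
pos,r,s=cur(); print(pos,s['ee_rot'],s['force'],s['wrist_torque'])
# well: target above
W=pose(.5905,.2105,-.249); t=W@np.array([.010,0,.0,1]); print(t)
print(delta((t[0],t[1],.175),down(-14.27)))
E
```

```text
0.93 [48.1, 282.9] 8150
0.76 [32.2, 52.7] 6641
0.61 [251.9, 212.2] 46571
[ 0.53650796 -0.25709049  0.17869285] [-1.79871496e+02  1.05559457e-01  1.79880374e+01] [ 0.05672865 -0.46313045 -3.97055342] [-0.00277674 -0.00966616 -0.04695634]
[0.60019159 0.20803565 0.         1.        ]
[ 2.0422e+02 -4.2272e+02  4.2600e+00 -1.0000e-01  1.4000e-01  3.2260e+01]
```

View pics/w4.png

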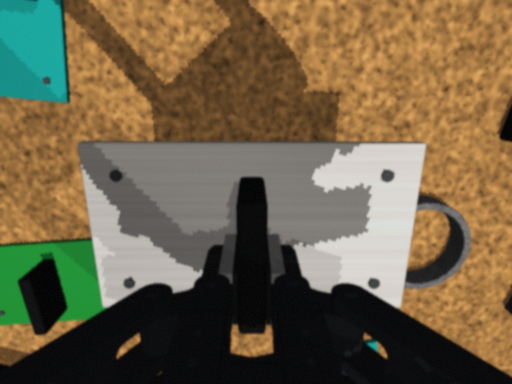

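```bash
cat > held.py <<'E'
from fit import *
from mv import *
from scipy.optimize import least_squares
def edges(p,box0=(79,142,425,306)):
    # subpixel via gradient: top edge rows, left/right edges cols
    g=cv2.GaussianBlur(cv2.cvtColor(p['pixels'],cv2.COLOR_RGB2GRAY).astype(np.float32),(0,0),1.0)
    sat=p['pixels'].astype(float); ch=(sat.max(2)-sat.min(2)); ch=cv2.GaussianBlur(ch.astype(np.float32),(0,0),1.0)
    T=[];L=[];Rr=[]
    for u in range(100,410,10):
        col=ch[130:155,u]; d=np.diff(col); i=np.argmin(d); T.append((u,130+i+.5))
    for v in range(155,290,8):
        row=ch[v]; d=np.diff(row)
        i=70+np.argmin(d[70:110]); L.append((i+.5,v)); j=390+np.argmax(d[390:435]); Rr.append((j+.5,v))
    return np.array(T),np.array(L),np.array(Rr)
E
python3 - <<'E'
from held import *
p=shot('wrist','w5'); pickle.dump(p,open('w5.pkl','wb'))
pos,r,s=cur()
T,L,Rr=edges(p)
for a in(T,L,Rr): 
    b=a[:,::-1] if a is not T else a
    c=np.polyfit(b[:,0],b[:,1],1); print(c,np.abs(np.polyval(c,b[:,0])-b[:,1]).round(1))
Tt=np.eye(4);Tt[:3,:3]=r.as_matrix();Tt[:3,3]=pos
C=np.linalg.inv(Tt)@p['extrinsics']; print('cam in tool',C.round(4).tolist())
E
```

```text
[2.98387097e-03 1.39947581e+02] [0.3 0.2 0.2 0.2 0.1 0.1 0.1 0.  0.  0.  0.  0.1 0.1 0.1 0.2 0.2 0.2 0.3
 0.3 0.3 0.3 0.4 0.4 0.4 0.5 0.5 0.5 0.4 0.4 0.4 0.4]
[ 0.14797794 55.79871324] [0.2 0.6 0.6 0.2 0.  0.2 0.3 0.5 0.3 0.1 0.1 0.3 0.4 0.4 0.2 0.  0.2]
[-1.42156863e-01  4.47926471e+02] [ 1.4  1.3  2.1  2.   1.8  1.7 15.4  8.6  2.3  2.2  3.   2.9  2.7  2.6
  3.5  2.3  7.8]
cam in tool [[1.0, -0.0012, 0.0031, -0.0002], [0.0002, 0.9554, 0.2954, -0.0737], [-0.0033, -0.2954, 0.9554, -0.121], [0.0, 0.0, 0.0, 1.0]]
```

```bash
cat >> held.py <<'E'
def plate_in_tool(p,pos=None,r=None,verbose=True):
    if pos is None: pos,r,s=cur()
    C=np.eye(4);C[:3,:3]=R.from_euler('x',17.18,degrees=True).as_matrix().T if False else np.array([[1,0,0],[0,.9554,.2954],[0,-.2954,.9554]]);C[:3,3]=[0,-.0742,-.121]
    q=dict(p);q['extrinsics']=C
    T,L,Rr=edges(p)
    def res(v):
        M=R.from_rotvec(v[3:]).as_matrix()@np.diag([1,-1,-1]); f=lambda X:proj(q,np.array(X)/1000@M.T+v[:3])
        out=[]
        for pts,a in((T,[(-83,46,0),(83,46,0)]),(L,[(-83,-46,6),(-83,46,6)]),(Rr,[(83,-46,6),(83,46,6)])):
            u=f(a); d=u[1]-u[0]; n=np.array([-d[1],d[0]])/np.hypot(*d); out.append((pts-u[0])@n/np.sqrt(len(pts)))
        return np.r_[np.concatenate(out),v[3:]*10]
    s=least_squares(res,[0,0,.042,0,0,0],loss='soft_l1',f_scale=.15,x_scale=[.01]*3+[.01]*3)
    if verbose: print('plate in tool mm',(s.x[:3]*1000).round(2),'rot deg',np.degrees(s.x[3:]).round(2),s.cost)
    return s.x
E
python3 - <<'E'
from held import *
p=pickle.load(open('w5.pkl','rb')); plate_in_tool(p)
E
```

```text
plate in tool mm [-4.00e-02 -2.49e+00  4.23e+01] rot deg [-0.47  0.08  0.15] 1.4636350933119273
```

Request:
drive_tool --plan '[204, -423, 4, 0, 0, 32.3, 204, -423, 4, 0, 0, 32.3, 204, -423, 4, 0, 0, 32.3, 204, -423, 4, 0, 0, 32.3, 204, -423, 4, 0, 0, 32.3, 204, -423, 4, 0, 0, 32.3, 204, -423, 4, 0, 0, 32.3, 204, -423, 4, 0, 0, 32.3]'

```text
time_s: 6.1
ee_pos: [0.5886, 0.1309, 0.1737]
ee_rot: [179.9, 0.3, -14.3]
force: [1.2, -1.6, -3.6]
grip_width: 0.0106
```

```bash
python3 - <<'E'
from fit import *
from mv import *
W=pose(.5905,.2105,-.249); t=W@np.array([.010,0,.0,1])
print(delta((t[0],t[1],.175),down(-14.27)))
E
```

```text
[-7.810e+00 -7.765e+01 -1.410e+00  1.200e-01  3.000e-01 -5.000e-02]
```

```bash
python3 - <<'E'
from fit import *
from mv import *
p=shot('wrist','w6'); pickle.dump(p,open('w6.pkl','wb')); pos,r,s=cur(); print(pos,s['ee_rot'])
for rr in models.regions_of('well',p): print(rr['confidence'],rr['at'],rr['pixels'].sum())
T=pose(.5905,.2105,-.249)
overlay(p,[([box(-109,109,-58,58,0,67),box(-69,69,-52,52,62,67)],T)],'w6o',(0,0,512,384),1.5)
E
```

```text
[0.58863323 0.14005682 0.17351218] [-179.55398586    0.39652183  -13.87157783]
0.58 [226.7, 69.0] 49649
0.55 [251.4, 211.5] 46807
0.51 [402.7, 77.1] 1046
```

View pics/w6o.png

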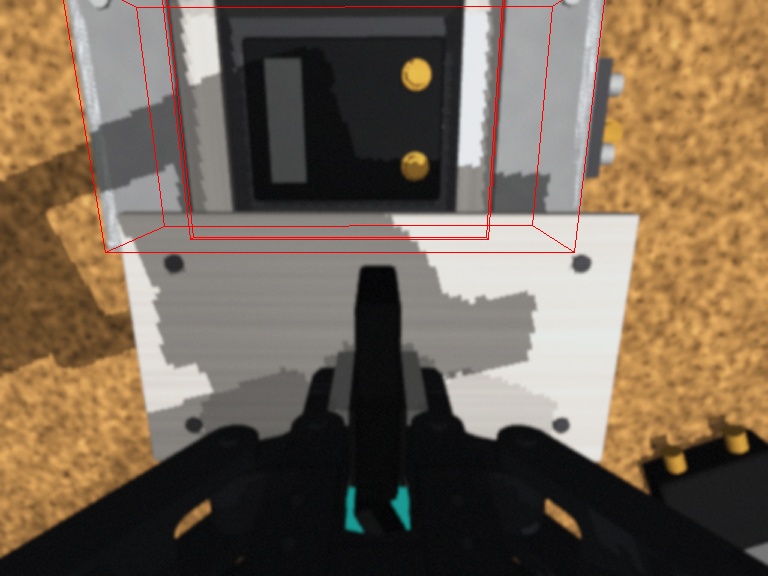

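Request:
drive_tool --plan '[0, 0, 0, 0, 0, 0, 0, 0, 0, 0, 0, 0, 0, 0, 0, 0, 0, 0]'

```text
time_s: 6.5
ee_pos: [0.5897, 0.1275, 0.1761]
ee_rot: [179.9, 0.1, -14.4]
force: [0.6, 0.2, -3.4]
grip_width: 0.0109
```

```bash
python3 - <<'E'
from fit import *
from mv import *
p=shot('wrist','w7'); pickle.dump(p,open('w7.pkl','wb')); pos,r,s=cur(); print(pos,s['ee_rot'])
T=pose(.5905,.2105,-.249)
overlay(p,[([box(-109,109,-58,58,0,67),box(-69,69,-52,52,62,67)],T)],'w7o',(30,0,430,180),2)
E
```

```text
[0.58982754 0.12748494 0.1765056 ] [ 1.79966908e+02  6.18789664e-02 -1.44426244e+01]
```

View pics/w7o.png

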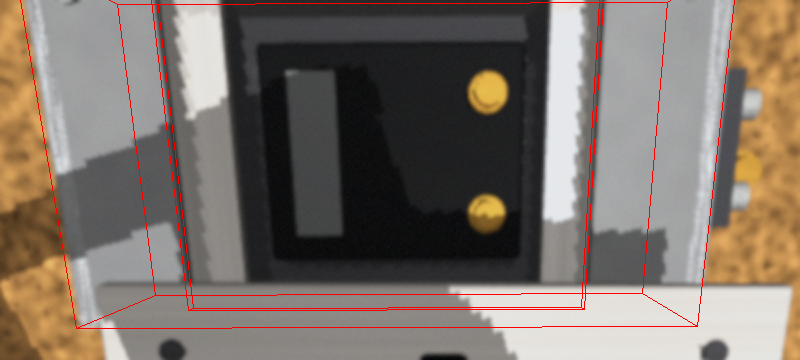

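```bash
python3 - <<'E'
from fit import *
p=pickle.load(open('w7.pkl','rb'))
T=pose(.5905,.2105,-.249)
L=[box(-109,109,-58,58,67,67),box(-69,69,-52,52,67,67)]
overlay(p,[(L,T)],'a',(40,0,140,140),4); overlay(p,[(L,T)],'b',(300,0,400,140),4)
cv2.imwrite('pics/w7z.png',np.hstack([cv2.imread('pics/a.png'),cv2.imread('pics/b.png')]))
E
```

```text
(no output)
```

View pics/w7z.png

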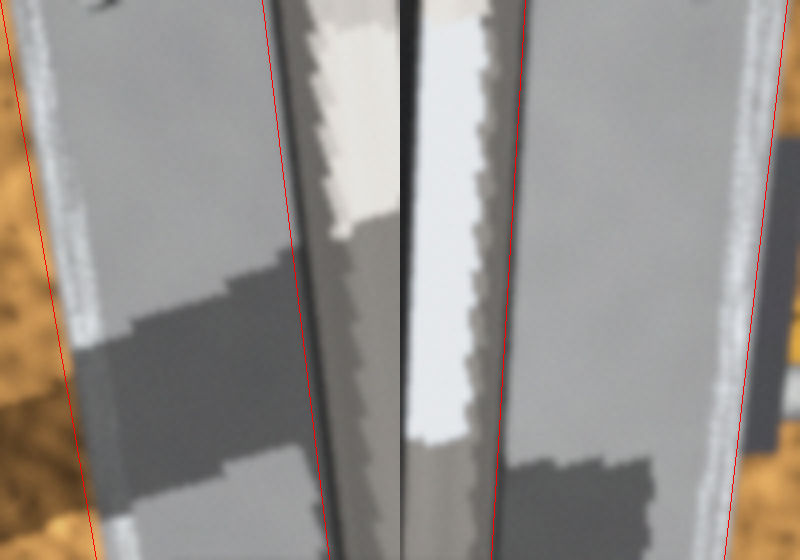

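```bash
cat > wp.py <<'E'
from held import *
W=pose(.5907,.2095,-.249); YAW=np.degrees(-.249)
def tcp(xn,zn,th,off=(0,-2.5,42.3)):
    c,s=np.cos(np.radians(th)),np.sin(np.radians(th))
    v=np.array([xn+83*c-off[2]*s, off[1], zn+83*s+off[2]*c])/1000
    return W[:3,:3]@v+W[:3,3], down(YAW,th)
def where():
    "near edge in well from measured pose, tilt"
    pos,r,s=cur(); M=r.as_matrix()
    o=pos+M@np.array([0,-.0025,.0423]); n=o-M[:,0]*.083; f=o+M[:,0]*.083
    g=lambda q:((W[:3,:3].T@(q-W[:3,3]))*1000).round(1)
    F=W[:3,:3].T@s['force']
    print('near',g(n),'far',g(f),'rpy',s['ee_rot'].round(2),'F well',F.round(1),'t',s['time_s'])
E
python3 - <<'E'
from wp import *
where()
for w in ((-55,100,0),(-55,90,14),(-60,70,14),(-60,50,14)): print(w,delta(*tcp(*w)))
E
```

```text
near [-63.7 -77.  134.3] far [102.3 -77.5 134.1] rpy [ 1.7997e+02  6.0000e-02 -1.4440e+01] F well [-0.2  0.3 -3.3] t 6.55
(-55, 100, 0) [ 8.430e+00 -7.725e+01  3.415e+01  3.000e-02  6.000e-02 -1.800e-01]
(-55, 90, 14) [-4.270e+00 -7.720e+01  2.534e+01  5.000e-02  1.406e+01 -1.700e-01]
(-60, 70, 14) [-9.250e+00 -7.720e+01  4.535e+01  5.000e-02  1.406e+01 -1.700e-01]
(-60, 50, 14) [-9.230e+00 -7.721e+01  6.535e+01  5.000e-02  1.406e+01 -1.700e-01]
```

Request:
drive_tool --plan '[0, -25, 5, 0, 3, 0, 0, -50, 12, 0, 7, 0, -3, -70, 20, 0, 11, 0, -4, -77, 25, 0, 14, -0.2, -4, -77, 25, 0, 14, -0.2, -4, -77, 25, 0, 14, -0.2, -4, -77, 25, 0, 14, -0.2]'

```text
time_s: 7.25
ee_pos: [0.606, 0.2034, 0.153]
ee_rot: [-180.0, -14.0, -14.2]
force: [0.0, -0.1, -2.8]
grip_width: 0.0107
```

```bash
python3 - <<'E'
from wp import *
p=shot('wrist','w8');q=shot('scene','s8'); where()
overlay(q,[],'s8z',(270,140,430,290),4)
for w in ((-60,70,14),(-60,50,14)): print(w,delta(*tcp(*w)))
E
```

```text
near [-53.9   0.5  91.8] far [107.1   0.6 132.1] rpy [-179.99  -14.04  -14.23] F well [-0.1  0.3 -3.5] t 7.35
(-60, 70, 14) [-11.19   0.5   19.73  -0.02  -0.04   0.03]
(-60, 50, 14) [-1.604e+01  5.000e-01  3.914e+01 -2.000e-02 -4.000e-02  3.000e-02]
```

View pics/w8.png

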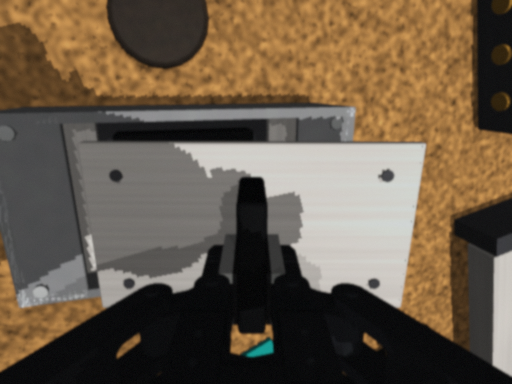

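View pics/s8z.png

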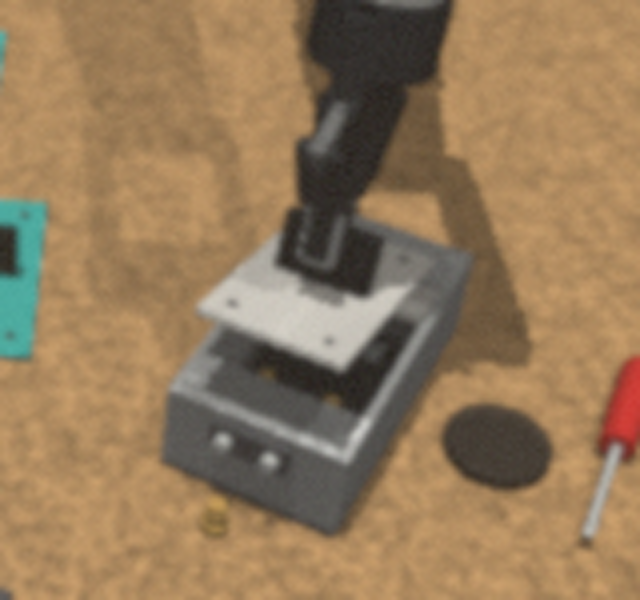

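```bash
python3 - <<'E'
from wp import *
p=shot('wrist','w8b')
overlay(p,[([box(-109,109,-58,58,67,67),box(-69,69,-52,52,67,67)],W)],'w8o',(0,90,400,310),2)
E
```

```text
(no output)
```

View pics/w8o.png

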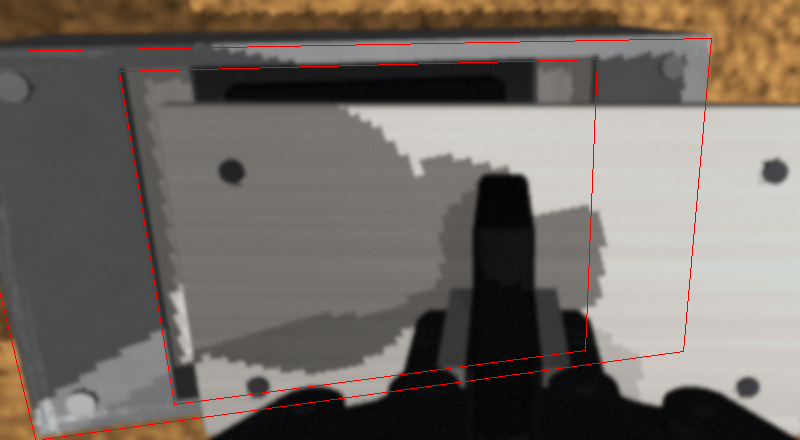

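The overlay matches the well rim to within about 1 mm, including sideways. Now I lower the near end into the opening.

Request:
drive_tool --plan '[-5, 0.5, 8, 0, 0, 0, -11, 0.5, 20, 0, 0, 0, -14, 0.5, 30, 0, 0, 0, -16, 0.5, 36, 0, 0, 0, -16, 0.5, 39, 0, 0, 0, -16, 0.5, 39, 0, 0, 0, -16, 0.5, 39, 0, 0, 0]'

```text
time_s: 8.1
ee_pos: [0.5996, 0.2057, 0.1109]
ee_rot: [-180.0, -14.1, -14.1]
force: [0.3, -0.1, -3.1]
grip_width: 0.011
```

```bash
python3 - <<'E'
from wp import *
p=shot('wrist','w9'); where()
for w in ((-70,49,14),(-85,48,14),(-93,47.7,12),(-100,47.5,10)): print(w,delta(*tcp(*w)))
E
```

```text
near [-60.6   1.   50. ] far [100.4   1.4  90.4] rpy [-179.98  -14.07  -14.11] F well [ 0.2 -0.  -2.8] t 8.15
(-70, 49, 14) [-9.29  1.1  -1.19 -0.06 -0.07  0.15]
(-85, 48, 14) [-24.09   1.05  -3.87  -0.06  -0.07   0.15]
(-93, 47.7, 12) [-30.5    1.04  -2.6   -0.06  -2.07   0.15]
(-100, 47.5, 10) [-36.02   1.03  -1.13  -0.05  -4.07   0.15]
```

View pics/w9.png

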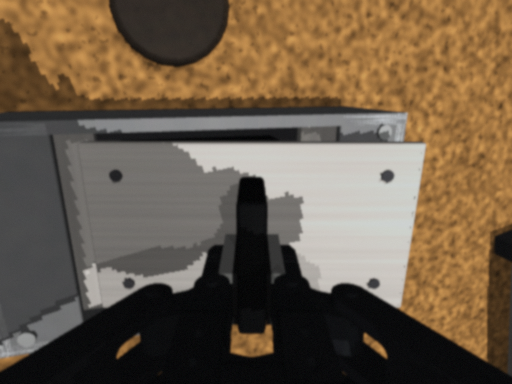

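Request:
drive_tool --plan '[-5, 0.5, -0.5, 0, 0, 0, -9, 1, -1, 0, 0, 0, -14, 1, -2, 0, 0, 0, -19, 1, -3, 0, 0, 0, -24, 1, -4, 0, 0, 0, -24, 1, -4, 0, 0, 0]'

```text
time_s: 8.75
ee_pos: [0.5745, 0.2109, 0.1085]
ee_rot: [180.0, -14.0, -14.1]
force: [-0.5, -0.4, -2.7]
grip_width: 0.0113
```

```bash
python3 - <<'E'
from wp import *
where()
for w in ((-88,48,13),(-93,47.7,12),(-96.5,47.5,11),(-100,47.5,10)): print(w,delta(*tcp(*w)))
E
```

```text
near [-86.4  -0.4  47.4] far [74.7  0.1 87.4] rpy [179.97 -13.97 -14.07] F well [-0.4 -0.5 -2.7] t 8.75
(-88, 48, 13) [-0.72 -0.14  0.4  -0.02 -0.97  0.19]
(-93, 47.7, 12) [-4.95 -0.16  0.95 -0.02 -1.97  0.19]
(-96.5, 47.5, 11) [-7.71 -0.17  1.78 -0.02 -2.97  0.19]
(-100, 47.5, 10) [-1.046e+01 -1.800e-01  2.430e+00 -1.000e-02 -3.970e+00  1.900e-01]
```

Request:
drive_tool --plan '[-0.7, 0, 0.4, 0, -1, 0.1, -5, 0, 1, 0, -2, 0.2, -7.7, 0, 1.8, 0, -3, 0.2, -10, 0, 2.2, 0, -4, 0.2, -10, 0, 2.2, 0, -4, 0.2, -10, 0, 2.2, 0, -4, 0.2]'

```text
time_s: 9.35
ee_pos: [0.5667, 0.2127, 0.1039]
ee_rot: [-180.0, -10.0, -14.3]
force: [-0.4, -1.0, -2.9]
grip_width: 0.0108
```

```bash
python3 - <<'E'
from wp import *
p=shot('wrist','w10'); where();q=shot('scene','s10')
overlay(q,[([box(-109,109,-58,58,67,67),box(-69,69,-52,52,67,67)],W)],'s10z',(290,150,410,270),5)
for w in ((-100.3,47.5,8),(-100.3,47.3,6),(-100.3,47,4),(-100.3,47,2),(-100.3,46.5,0)): print(w,delta(*tcp(*w)))
E
```

```text
near [-98.5  -0.2  47.9] far [65.  -0.4 76.7] rpy [-179.98  -10.01  -14.32] F well [ 0.4 -0.2 -3.2] t 9.4
(-100.3, 47.5, 8) [-0.33 -0.29  3.04 -0.01 -2.01 -0.05]
(-100.3, 47.3, 6) [ 0.96 -0.29  6.21 -0.01 -4.01 -0.05]
(-100.3, 47, 4) [ 2.13 -0.29  9.52 -0.02 -6.01 -0.05]
(-100.3, 47, 2) [ 3.24 -0.29 12.57 -0.02 -8.01 -0.05]
(-100.3, 46.5, 0) [  4.16  -0.29  16.16  -0.02 -10.01  -0.05]
```

View pics/w10.png

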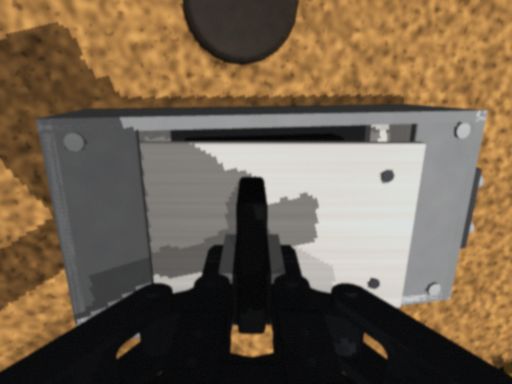

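View pics/s10z.png

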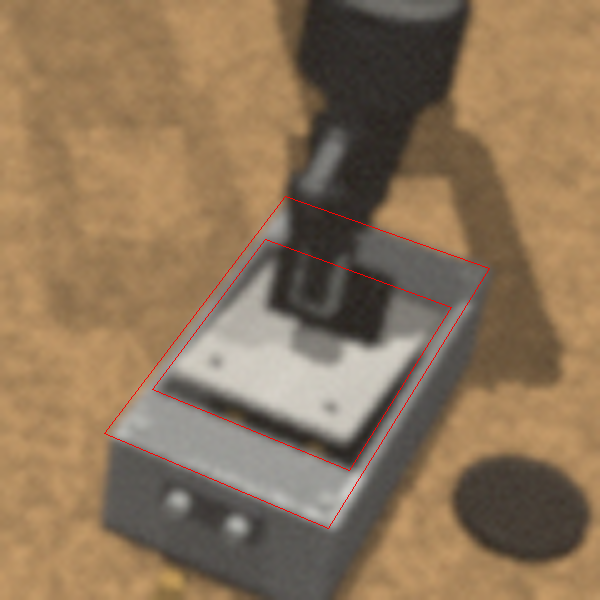

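Request:
drive_tool --plan '[-0.5, -0.3, 3, 0, -2, 0, 0.8, -0.3, 6, 0, -4, 0, 1.4, -0.3, 7.8, 0, -5, 0, 1.4, -0.3, 7.8, 0, -5, 0, 1.4, -0.3, 7.8, 0, -5, 0]'

```text
time_s: 9.95
ee_pos: [0.5693, 0.2123, 0.0963]
ee_rot: [-180.0, -5.0, -14.3]
force: [0.5, 0.2, -3.4]
grip_width: 0.011
```

```bash
python3 - <<'E'
from wp import *
p=shot('wrist','w11'); where()
overlay(p,[([box(-109,109,-58,58,67,67),box(-69,69,-52,52,67,67)],W)],'w11o',(30,90,490,330),1.7)
for w in ((-100.3,47,4),(-100.3,47,2),(-100.3,46.5,0)): print(w,delta(*tcp(*w)))
E
```

```text
near [-1.006e+02  1.000e-01  4.710e+01] far [64.8 -0.  61.6] rpy [-179.98   -5.    -14.31] F well [-0.4 -0.2 -3.7] t 10.0
(-100.3, 47, 4) [ 1.02  0.04  1.61 -0.02 -1.   -0.04]
(-100.3, 47, 2) [ 2.39  0.04  4.56 -0.02 -3.   -0.04]
(-100.3, 46.5, 0) [ 3.62  0.04  8.05 -0.02 -5.   -0.04]
```

View pics/w11o.png

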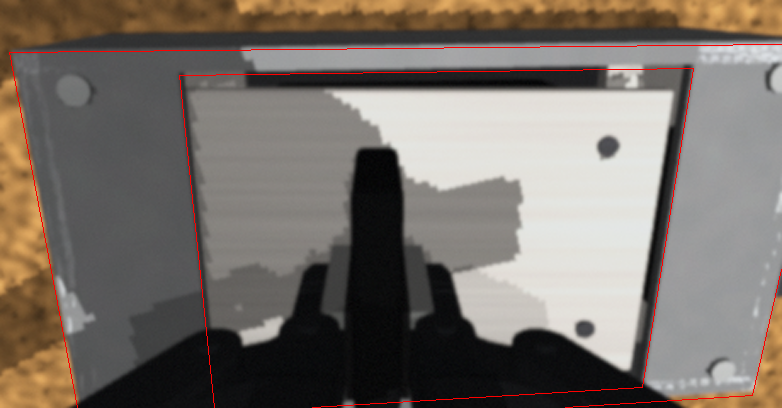

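Request:
drive_tool --plan '[1, 0, 1.6, 0, -1, 0, 1.7, 0, 3.2, 0, -2, 0, 2.4, 0, 4.6, 0, -3, 0, 3, 0, 6.3, 0, -4, 0, 3.6, 0, 8, 0, -5, 0, 3.6, 0, 8, 0, -5, 0, 3.6, 0, 8, 0, -5, 0]'

```text
time_s: 10.7
ee_pos: [0.5735, 0.2112, 0.0887]
ee_rot: [-180.0, 0.0, -14.3]
force: [0.7, 0.0, -3.8]
grip_width: 0.011
```

```bash
python3 - <<'E'
from wp import *
where(); print(manip.get_state()['wrist_torque'])
for w in ((-100.3,45,0),): print(w,delta(*tcp(*w)))
E
```

```text
near [-100.2    0.    46.4] far [65.8 -0.1 46.3] rpy [-1.7999e+02  2.0000e-02 -1.4320e+01] F well [ 0.7  0.2 -3.8] t 10.7
[-0.00767313  0.00496697  0.00211695]
(-100.3, 45, 0) [-0.16 -0.06  1.37 -0.01  0.02 -0.05]
```

Request:
drive_tool --plan '[0, 0, 0.5, 0, 0, 0, 0, 0, 1, 0, 0, 0, 0, 0, 1.3, 0, 0, 0, 0, 0, 1.3, 0, 0, 0]'

```text
time_s: 11.1
ee_pos: [0.5732, 0.2114, 0.0876]
ee_rot: [-180.0, -0.0, -14.3]
force: [-0.4, 0.4, -3.5]
grip_width: 0.0111
```

```bash
python3 - <<'E'
from wp import *
where(); print(manip.get_state()['wrist_torque'])
E
```

```text
near [-1.004e+02  1.000e-01  4.530e+01] far [65.6  0.  45.3] rpy [-179.98   -0.    -14.3 ] F well [-0.5  0.3 -3.5] t 11.1
[-0.00621359  0.05924819  0.02297068]
```

Request:
drive_tool --plan '[0, 0, 0.4, 0, 0, 0, 0, 0, 0.8, 0, 0, 0, 0, 0, 0.8, 0, 0, 0]'

```text
time_s: 11.4
ee_pos: [0.5734, 0.2115, 0.0875]
ee_rot: [-180.0, -0.0, -14.3]
force: [-2.2, 0.0, 1.3]
grip_width: 0.0108
```

```bash
python3 - <<'E'
from wp import *
where(); print(manip.get_state()['wrist_torque'])
E
```

```text
near [-100.3    0.2   45.2] far [65.7  0.1 45.2] rpy [-1.7996e+02 -1.0000e-02 -1.4300e+01] F well [-2.1 -0.5  1.3] t 11.4
[-0.16890734  0.33128282 -0.02417839]
```

Request:
drive_tool --plan '[0, 0, 0, 0, -0.1, 0, 0, 0, 0, 0, -0.2, 0, 0, 0, 0, 0, -0.2, 0]'

```text
time_s: 11.7
ee_pos: [0.5735, 0.2115, 0.0875]
ee_rot: [-180.0, 0.2, -14.3]
force: [-3.1, 1.6, 3.1]
grip_width: 0.0108
```

```bash
python3 - <<'E'
from wp import *
where(); print(manip.get_state()['wrist_torque'])
E
```

```text
near [-100.2    0.3   45.4] far [65.8  0.2 45. ] rpy [-1.7995e+02  1.7000e-01 -1.4310e+01] F well [-3.4  0.8  3.1] t 11.7
[-0.16076821  0.29568507 -0.02972519]
```

Request:
drive_tool --plan '[0.5, 0, -0.2, 0, 0, 0, 1.5, 0, -0.3, 0, 0, 0, 2.5, 0, -0.3, 0, 0, 0, 3.5, 0, -0.3, 0, 0, 0, 4.5, 0, -0.3, 0, 0, 0, 5.5, 0, -0.3, 0, 0, 0, 5.5, 0, -0.3, 0, 0, 0]'

```text
time_s: 12.4
ee_pos: [0.5789, 0.2101, 0.0875]
ee_rot: [-180.0, 0.2, -14.3]
force: [-3.9, 0.8, 5.6]
grip_width: 0.0108
```

```bash
python3 - <<'E'
from wp import *
where(); print(manip.get_state()['wrist_torque'])
E
```

```text
near [-94.7   0.3  45.4] far [71.3  0.2 44.9] rpy [-179.95    0.18  -14.31] F well [-4.  -0.2  5.6] t 12.4
[ 0.00114745  0.49867025 -0.06056071]
```

Request:
drive_tool --plan '[0.4, 0, -0.3, 0, 0, 0, 0.8, 0, -0.5, 0, 0, 0, 1.2, 0, -0.5, 0, 0, 0, 1.6, 0, -0.5, 0, 0, 0, 1.6, 0, -0.5, 0, 0, 0]'

```text
time_s: 12.9
ee_pos: [0.5804, 0.2096, 0.0875]
ee_rot: [-180.0, 0.2, -14.3]
force: [-2.7, 0.9, 3.4]
grip_width: 0.0109
```

```bash
python3 - <<'E'
from wp import *
where(); print(manip.get_state()['wrist_torque'])
E
```

```text
near [-93.2   0.1  45.5] far [72.8 -0.  44.9] rpy [-179.97    0.19  -14.31] F well [-2.9  0.2  3.4] t 12.9
[ 0.06828153  0.25483703 -0.0627484 ]
```

Request:
drive_tool --plan '[0.4, 0, -0.2, 0, 0, 0, 0.8, 0, -0.3, 0, 0, 0, 1.2, 0, -0.3, 0, 0, 0, 1.6, 0, -0.3, 0, 0, 0, 1.6, 0, -0.3, 0, 0, 0]'

```text
time_s: 13.4
ee_pos: [0.5809, 0.2093, 0.0876]
ee_rot: [180.0, 0.3, -14.3]
force: [-6.3, 1.5, 4.0]
grip_width: 0.0114
```

Request:
drive_tool --plan '[0.4, 0, 0, 0, 0, 0, 0.8, 0, 0, 0, 0, 0, 1.2, 0, 0, 0, 0, 0, 1.6, 0, 0, 0, 0, 0]'

```text
time_s: 13.8
ee_pos: [0.581, 0.2092, 0.0877]
ee_rot: [179.9, 0.5, -14.3]
force: [-10.5, 2.5, 6.9]
grip_width: 0.0109
```

```bash
python3 - <<'E'
from wp import *
p=shot('wrist','w12'); where(); print(manip.get_state()['wrist_torque'])
overlay(p,[([box(-109,109,-58,58,67,67),box(-69,69,-52,52,67,67)],W)],'w12o',(30,90,490,330),1.7)
E
```

```text
near [-92.7  -0.2  46.2] far [73.3 -0.2 44.6] rpy [179.95   0.52 -14.27] F well [-10.4  -0.2   6.5] t 13.85
[0.17297985 1.23636404 0.0622266 ]
```

View pics/w12o.png

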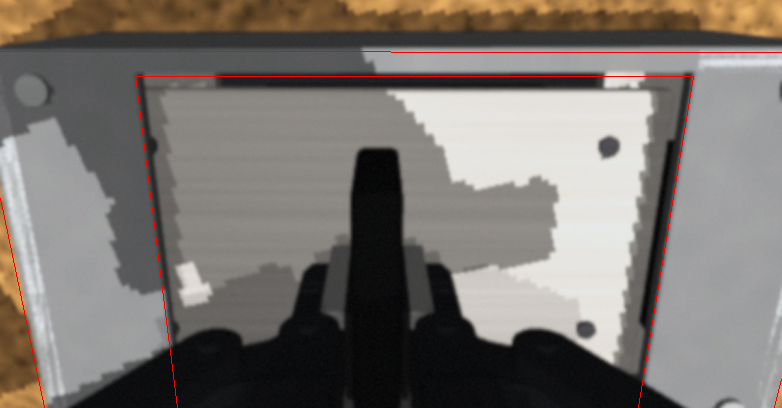

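The wrist view shows the plate under both lips. The black pad is visible in the gap at the far lip, around (668,230) in the crop, and the plate meets it. I'll take some load off the ledges and make the push definite.

Request:
drive_tool --plan '[0.1, 0, -0.2, 0, 0, 0, 0.2, 0, -0.5, 0, 0, 0, 0.3, 0, -0.5, 0, 0, 0, 0.3, 0, -0.5, 0, 0, 0]'

```text
time_s: 14.25
ee_pos: [0.5811, 0.2092, 0.0878]
ee_rot: [179.9, 0.6, -14.3]
force: [-9.6, 1.4, 5.1]
grip_width: 0.0111
```

Request:
drive_tool --plan '[0.1, 0, -0.1, 0, 0, 0, 0.3, 0, -0.3, 0, 0, 0, 0.5, 0, -0.3, 0, 0, 0, 0.5, 0, -0.3, 0, 0, 0, 0.5, 0, -0.3, 0, 0, 0]'

```text
time_s: 14.75
ee_pos: [0.5812, 0.2092, 0.088]
ee_rot: [179.9, 0.6, -14.3]
force: [-10.6, 1.9, 5.4]
grip_width: 0.0107
```

```bash
python3 - <<'E'
from wp import *
where()
E
```

```text
near [-92.6  -0.2  46.6] far [73.4 -0.2 44.8] rpy [179.93   0.61 -14.26] F well [-10.7  -0.7   5.4] t 14.75
```

Request:
drive_tool --plan '[0.2, 0, -0.2, 0, 0, 0, 0.4, 0, -0.4, 0, 0, 0, 0.6, 0, -0.4, 0, 0, 0, 0.6, 0, -0.4, 0, 0, 0, 0.6, 0, -0.4, 0, 0, 0]'

```text
time_s: 15.25
ee_pos: [0.5812, 0.2091, 0.0881]
ee_rot: [179.9, 0.7, -14.3]
force: [-11.6, 2.0, 5.3]
grip_width: 0.0108
```

```bash
python3 - <<'E'
from wp import *
where()
E
```

```text
near [-92.6  -0.3  46.8] far [73.4 -0.2 44.8] rpy [179.92   0.69 -14.25] F well [-11.7  -0.9   5.3] t 15.25
```

Request:
drive_tool --plan '[-0.2, 0, 0.1, 0, 0.2, 0, -0.4, 0, 0.2, 0, 0.4, 0, -0.6, 0, 0.3, 0, 0.6, 0, -0.6, 0, 0.3, 0, 0.6, 0]'

```text
time_s: 15.65
ee_pos: [0.5809, 0.2092, 0.0874]
ee_rot: [179.9, 0.1, -14.3]
force: [-10.3, 2.0, 3.1]
grip_width: 0.0109
```

```bash
python3 - <<'E'
from wp import *
where()
E
```

```text
near [-92.5  -0.3  45.2] far [73.5 -0.3 45.1] rpy [ 1.7992e+02  5.0000e-02 -1.4260e+01] F well [-10.4  -0.6   3.1] t 15.65
```

Request:
drive_tool --plan '[0.2, 0, -0.1, 0, 0, 0, 0.4, 0, -0.2, 0, 0.1, 0, 0.4, 0, -0.2, 0, 0.1, 0, 0.4, 0, -0.2, 0, 0.1, 0, 0.4, 0, -0.2, 0, 0.1, 0]'

```text
time_s: 16.15
ee_pos: [0.5808, 0.2092, 0.0875]
ee_rot: [179.9, 0.0, -14.3]
force: [-10.4, 2.3, 4.0]
grip_width: 0.0106
```

```bash
python3 - <<'E'
from wp import *
where()
E
```

```text
near [-92.5  -0.3  45.2] far [73.5 -0.3 45.1] rpy [ 1.7991e+02  3.0000e-02 -1.4260e+01] F well [-10.6  -0.3   4. ] t 16.15
```

Request:
drive_tool --plan '[0.2, 0, 0, 0, 0, 0, 0.4, 0, -0.1, 0, 0.1, 0, 0.4, 0, -0.1, 0, 0.1, 0, 0.4, 0, -0.1, 0, 0.1, 0, 0.4, 0, -0.1, 0, 0.1, 0]'

```text
time_s: 16.65
ee_pos: [0.5809, 0.2092, 0.0875]
ee_rot: [179.9, -0.0, -14.3]
force: [-11.6, 1.7, 4.0]
grip_width: 0.011
```

Request:
drive_tool --plan '[0, 0, 0, 0, 0, 0, 0, 0, 0, 0, 0, 0, 0, 0, 0, 0, 0, 0, 0, 0, 0, 0, 0, 0, 0, 0, 0, 0, 0, 0]' --jaw 40

```text
time_s: 17.15
ee_pos: [0.5853, 0.2082, 0.0892]
ee_rot: [-180.0, -0.6, -14.3]
force: [0.4, -0.1, -0.7]
grip_width: 0.0339
```

```bash
python3 - <<'E'
from wp import *
where(); shot('wrist','w13')
E
```

```text
near [-87.4   0.   45.9] far [78.6 -0.2 47.8] rpy [-179.97   -0.64  -14.33] F well [ 0.5 -0.  -0.7] t 17.15
```

View pics/w13.png

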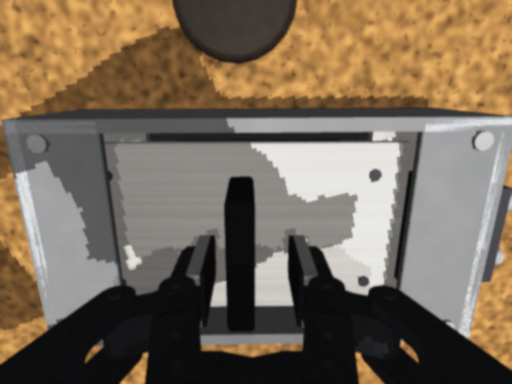

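Request:
drive_tool --plan '[-4, 0, 0, 0, 0, 0, -4, 0, -10, 0, 0, 0, -4, 0, -30, 0, 0, 0, -4, 0, -60, 0, 0, 0, -4, 0, -95, 0, 0, 0, -4, 0, -110, 0, 0, 0, -4, 0, -110, 0, 0, 0]'

```text
time_s: 17.9
ee_pos: [0.5814, 0.2101, 0.2032]
ee_rot: [-179.8, -1.0, -14.3]
force: [-0.3, 0.0, 0.3]
grip_width: 0.0336
```

```bash
python3 - <<'E'
from wp import *
p=shot('wrist','w14'); q=shot('scene','s14')
rs=models.regions_of('hatch',p)
for r in rs: print(r['confidence'],r['at'],r['pixels'].sum())
pl=W@pose(-.0096,0,0,.045)
L=[box(-109,109,-58,58,67,67),box(-69,69,-52,52,67,67)]
overlay(p,[(L,W),(HATCH,pl)],'w14o',(90,60,420,300),2.4)
overlay(q,[],'s14z',(270,140,430,290),4)
E
```

```text
0.94 [273.5, 343.1] 1371
0.73 [261.6, 175.2] 17842
```

View pics/w14o.png

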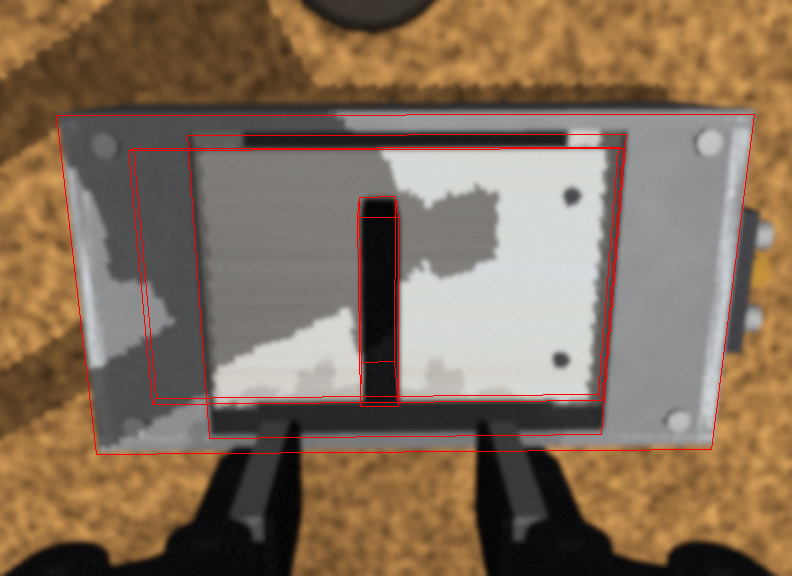

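View pics/s14z.png

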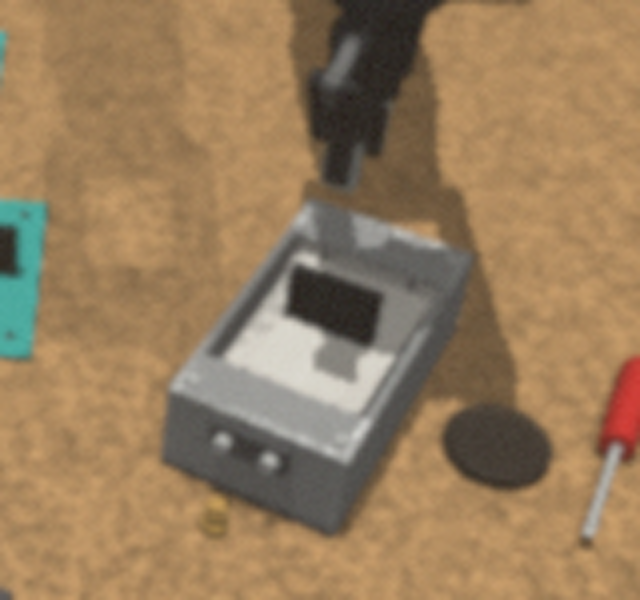

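View pics/s14.png

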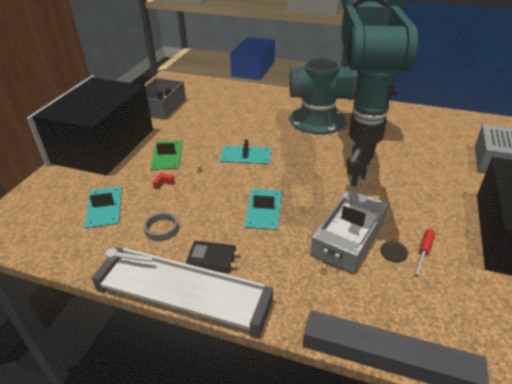

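The wrist view shows the plate flat under both lips, with the fin at (378,300) in the crop, matching the pose found at contact. The scene view shows the other objects where they were. Handing in.

```bash
python3 -c "
from bench import manip
s=manip.get_state(); print(s['time_s'],s['force']); print(manip.hand_in())"
```

```text
18.05 [-0.46194201 -0.04893468 -1.1245614 ]
the job is handed in; nothing more can be done
None
```

The hatch plate is in the well, flat on the ledges under both lips and resting against the rubber stop. I handed the job in at 18 s with the gripper clear; no verdict was reported.

- **Insertion:** I gripped the silver plate by its fin and tilted it 14° with the robot-side end down. I tucked that end under the near lip, lowered the far end and laid the plate flat. No contact forces showed on the way in.
- **Stop:** Sliding away from the robot, I met the stop with the plate's far edge at about x = 73.4 mm in the well. The wrist picture showed the black pad at that place.
- **Push:** The highest horizontal force I read was about 12 N. Some of that was ledge friction, so the stop itself took perhaps 8 to 11 N. Forces were read only at the end of each short move.
- **Slight tilt:** During the push the robot-side end seemed to lift about 1.5 mm (0.7°). I laid it flat again before a final push of just under 12 N and letting go.
- **Last checks:** After release, the fin in the wrist picture matched the contact pose to within about 0.5 mm. In the scene picture the other objects looked unmoved; I checked that by eye only.

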